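# Slide the specimen tray home in the slide scanner and start it

## Robot

A 6-joint arm with a two-finger parallel gripper is mounted at the origin on the work surface. World frame = base frame: x ahead of the robot, y to its left, z up, the work surface at z = 0. Lengths are in mm, angles in rad, forces in N, time in s.
With the tool pointing down it reaches from about 300 to 775 mm from the base axis. Payload 14.6 kg.
Tool frame: the origin (TCP) lies at the very end of the fingers, on their centre line; the grasp point (between the pads) lies manip.grasp_offset behind it (manip.grasp_offset is the distance from the TCP to the grasp point, in mm); z points along the fingers, y is the direction in which the jaws open and shut (so a half turn about z gives the same grasp; the last joint's range is limited). The gripper opens to 94 mm and grips with 3 to 60 N. Pads are 16 mm wide; open, the fingers measure 119 mm over their backs; the gripper's body (75 mm by 177 mm) begins 78 mm behind the grasp point.
Start: joints at [-1.171, 0.3, 1.521, -0, 1.321, -0.067], TCP at [247.509, -491.15, 205.446] pointing down, gripper open.
Joint ranges: [-3.03, 3.03], [-0.79, 2.21], [0.23, 2.52], [-1.04, 4.18], [0, 3.07], [-2.55, 2.55]. Speed limits (rad/s): [2.22, 2.22, 2.57, 3.14, 3.14, 3.14].

## Interface

Orientations are given as [roll, pitch, yaw] about the fixed x, y, z axes, in that order (R = Rz(yaw) Ry(pitch) Rx(roll)).
In Python, from cell import manip gives the robot as it stands.
- The arm moves only by the tool send_rows, never from a script. Its argument "commands" is a list of rows, each a list of 2 entries, a list of its own where there are three numbers: the shift along the tool's x, y, z in m, then the turn about the tool's z in rad. A call has exactly 8 rows; each row is the pose to reach, as a shift and turn from the pose commanded when the call began, along the tool's axes at that moment; what a row does not reach only later rows make up. A row lasts 1/12 s, in which the tool goes at most 41.7 mm and 7.16 degrees, less where a joint would pass 70% of its speed; a pose out of reach is approached as far as the arm can. A call with a gripper value outside its range is refused whole. "hand" is the closure, from -1 (fully open) to 1 (shut), so that 0 is half open, set as the call begins (left out, the last holds). The fingers move at their own pace and stop on an object; "force" is the grip in N (left out, the last holds). Time passes only in rows, so rows that repeat a pose let the fingers close, or fill a call up. It gives the time, the measured TCP pose, the force and the opening at its end, in the units of the state.
- manip.read_state(): the state, without advancing time (a new reading comes with each control period).
- manip.camera(name): name is "side" or "top"; returns the picture (420x560x3 uint8, red, green, blue); there is no depth.
- manip.camera_model(name): a dict with "K" (3x3 intrinsics, pixels), "eye" and "attitude" of the camera in the world. Camera axes: x right, y down, z forward; pixel columns grow to the right and rows downward; lengths in mm; the calibration is good to about 2 mm. A picture is of the moment at which its call begins. camera_model takes no time and is no camera call.
- manip.sign_off(): hands the job in, once; it reports no verdict.
The state is a dict: "clock": time; "joints": joint angles; "qd": joint speeds; "effort": joint torques, N m; "eef_pos": TCP position; "eef_rot": TCP orientation; "wrist_force": force on the tool from outside, world axes, zero at the start; "moment": the same for the moment, N m; "finger_gap": finger opening in mm.
Only numpy, scipy, OpenCV 4.12 (cv2) and the standard library are available. Lean on these libraries where they do the work, as an engineer would, in place of code of your own. Each camera call takes 0.05 s, during which the arm holds its last target.

## Task

Load the slide scanner: gently push the blue tray (the orange tab at its back is there for the fingertips) along its rails towards the housing until you feel it drop into the locating notches and sit level; only then press the green start button fully and let it come back up. Do not lift the tray; leave the two small pots standing in their places on it, do not knock over or shift the other things on the bench, and finish with the hand clear.

Things in the scene. Friction and masses are not known exactly. Their poses are not given: they have to be found in the camera images.
- scanner: Cream slide scanner, fixed. Origin on the bench (z = 0) under the tray's centre when home; +x = push direction, from the open rail end towards the tall housing (roughly the robot's left); z up. In mm: base x -205..95, y +-75, 20 high; grey guide walls inner faces y +-52.5, 6 thick, tops 48 high, x -190..85; housing x 90..270, y +-110, 150 high.
- notch (a point): Floor centre of the front notch in the rail at the scanner's +y side (scanner x 60, y 38, z 27 mm). Two aluminium rails at y +-38, 16 mm wide, tops 34 mm high, x -190..85 mm; each has two notches 18 mm long, 7 mm deep, centred at x -60 and +60, with square ends that stop the tray. Blue marks on the guide walls show them.
- lens (a point): Underside centre of the black lens (scanner x 60, y 0, 79 mm high). The arm that carries it juts from the housing back to x = 40 mm, 50 mm wide, top 143 mm high; the tray's front passes under it.
- tray: Blue loose tray, plate 150 (x) x 100 x 8 mm, 0.4 to 0.65 kg; origin at the centre of the plate's underside; axes as the scanner's, +x = push direction. Four feet 12 x 14 x 8 mm under it at x +-60, y +-38. Origin 42 mm above the bench while sliding, 35 when all feet have dropped together into the notches. Starts 50 to 100 mm short of home; sliding takes 2 to 10 N.
- tab (a point): Centre of the rear (pushed) face of the tray's upright orange tab, at tray x -75, y 0, z 15 mm. The tab is 60 mm wide, 6 mm thick, 30 mm tall from the plate's underside up.
- pot_a_mid (a point): Centre (half-way up) of a small amber pot with a white cap, 30 mm diameter, 42 mm tall, loose, 35 g, standing in a square well on the tray (well centres at tray x = -36, y = +26 and -26 mm; which pot is in which well varies).
- pot_b_mid (a point): Centre (half-way up) of a small amber pot with a red cap, 30 mm diameter, 42 mm tall, loose, 35 g, standing in a square well on the tray (well centres at tray x = -36, y = +26 and -26 mm; which pot is in which well varies).
- start_button (a joint): Travel of the green start button in m: 0 = up, 0.006 = fully down. Pressed straight down; springs back when released; about 5 N takes it fully down; it counts as pressed from 0.004.
- start_button_top (a point): Centre of the top face of the green start button (round, 32 mm across, facing up) on top of the scanner's housing.
- reagent: Bystander: amber bottle with blue cap, 70 mm diameter, 160 mm tall, origin at the centre of its underside.
- beaker: Bystander: clear open beaker, 72 mm diameter, 90 mm tall, origin at the centre of its underside.
- tip_box: Bystander: red pipette-tip box 85 x 120 x 60 mm, origin at the centre of its underside.
- slide_box: Bystander: flat yellow slide box 90 x 170 x 35 mm, origin at the centre of its underside.
- jar: Bystander: glass jar with black lid, 60 mm diameter, 75 mm tall, origin at the centre of its underside.
There are look-alikes about, which are no part of the job. Of the things shaped like the tray, the blue one is meant.

How it is judged (in metres and radians):
On the way, in this order (a step that is already met when the one before it is completed fails the run):
1. the tray has dropped into the notches and lies level (z of tray in the frame of scanner between 0.033 and 0.0375 m and x of tray in the frame of scanner between -0.006 and 0.006 m and y of tray in the frame of scanner between -0.006 and 0.006 m and angle between the z axis of tray and the z axis of scanner, either way round below 0.03 rad), for 0.3 s.
2. the start button is pressed (value of joint start_button above 0.004 m), for 0.05 s.
At the end, for the whole second after the job is handed in: The tray lies level in the notches (origin 33 to 37.5 mm above the bench, within 6 mm of the scanner's home point in x and y, tilt under 0.03 rad) and at rest, the start button is up again (under 1.5 mm), and both pots stand upright in their wells (within 9 mm, tilt under 0.15 rad) (all of step 1 and linear speed of tray below 0.01 m/s and value of joint start_button below 0.0015 m and z of pot_a_mid in the frame of tray between 0.026 and 0.033 m and x of pot_a_mid in the frame of tray between -0.045 and -0.027 m and angle between each of pot_a_mid, pot_b_mid's own z axis and vertical below 0.15 rad and z of pot_b_mid in the frame of tray between 0.026 and 0.033 m and x of pot_b_mid in the frame of tray between -0.045 and -0.027 m and ((y of pot_a_mid in the frame of tray between 0.017 and 0.035 m and y of pot_b_mid in the frame of tray between -0.035 and -0.017 m) or (y of pot_a_mid in the frame of tray between -0.035 and -0.017 m and y of pot_b_mid in the frame of tray between 0.017 and 0.035 m))); the robot touches nothing.
It fails at once if the tray is lifted off the rails (more than 10 mm above its sliding height) or tipped by more than 0.2 rad (z of tray in the frame of scanner above 0.052 m or angle between the z axis of tray and the z axis of scanner, either way round above 0.2 rad).
It fails at once if a pot is lifted out of its well (more than 8 mm) or tipped over (z of any of pot_a_mid, pot_b_mid in the frame of tray above 0.037 m or angle between any of pot_a_mid, pot_b_mid's own z axis and vertical above 0.4 rad).
It fails at once if the start button is pressed before the tray is seated (value of joint start_button above 0.003 m and not (z of tray in the frame of scanner between 0.033 and 0.0375 m and x of tray in the frame of scanner between -0.006 and 0.006 m and y of tray in the frame of scanner between -0.006 and 0.006 m and angle between the z axis of tray and the z axis of scanner, either way round below 0.03 rad)).
It fails at once if the tray is pushed with more than 45 N (contact force between the arm and tray above 45 N).
It fails at once if a bystander on the bench is moved by more than 20 mm or tipped (distance of any of reagent, beaker, tip_box, slide_box, jar from where it was at the start of the episode above 0.02 m or angle between any of reagent, beaker, tip_box, slide_box, jar's own z axis and vertical above 0.3 rad).
It also fails if it takes over 42 s, if anything falls off the work surface, if the arm or the gripper's body presses on something with over 40 N, if the wrist force passes 120 N, or if a joint passes its speed limit or range.

## Working session

There is one attempt and no reset: what is moved stays moved. The work goes in short steps, Python scripts to look and compute and a tool call to move; the robot and the scene stay as the last step left them, time stands still between calls to the robot, and variables do not carry over. Pictures are saved under pics/ and viewed, and the job is handed in when it is done.

Besides the shell and the picture viewer there is one more tool, called after "Emit:" as a command line: name --argument value ..., lists and objects as JSON in quotes. send_rows: Moves the arm, as the interface text tells. Its arguments: {"type":"object","properties":{"commands":{"type":"array","items":{"type":"array"}},"hand":{"type":"number"},"force":{"type":"number"}},"required":["commands"]}

```bash
mkdir -p pics; ls; python3 - <<'E'
from cell import manip
import cv2
print(manip.read_state())
for n in ("side","top"):
    m=manip.camera_model(n);print(n,m)
    cv2.imwrite(f"pics/{n}0.png",cv2.cvtColor(manip.camera(n),cv2.COLOR_RGB2BGR))
print(manip.grasp_offset)
E
```

```text
pics
{'clock': 0.0, 'joints': array([-1.17059876e+00,  3.00452421e-01,  1.52159226e+00,  8.79095541e-06,
        1.32071069e+00, -6.66190709e-02]), 'qd': array([ 1.38561969e-03,  5.42533381e-04, -9.10843940e-05, -1.72044422e-04,
        1.47807638e-03, -1.53139687e-03]), 'effort': array([-4.19859134e-03, -5.31813276e+01, -3.52743816e+01,  7.06927897e-02,
        2.44660873e-02, -1.15788298e-04]), 'eef_pos': array([ 247.40972987, -490.90850945,  204.89185092]), 'eef_rot': array([-3.14043308e+00, -8.58978530e-05,  4.66814411e-01]), 'wrist_force': array([ 0.05651437, -0.96584442, -0.11676501]), 'moment': array([ 0.01090672, -0.00100076,  0.01175658]), 'finger_gap': 93.51083688059457}
side {'K': array([[480.74869442,   0.        , 269.92212549],
       [  0.        , 480.74869442, 213.68448994],
       [  0.        ,   0.        ,   1.        ]]), 'eye': array([-274.30165014,  796.07577424,  814.80387773]), 'attitude': array([-2.1319975 , -0.00361969, -2.33500671])}
top {'K': array([[400.19754419,   0.        , 284.33088428],
       [  0.        , 400.19754419, 211.49776162],
       [  0.        ,   0.        ,   1.        ]]), 'eye': array([ 428.43444466,   24.335127  , 1461.64274296]), 'attitude': array([-3.07032078e+00, -6.93713921e-04, -1.56010981e+00])}
18.8
```

View pics/side0.png

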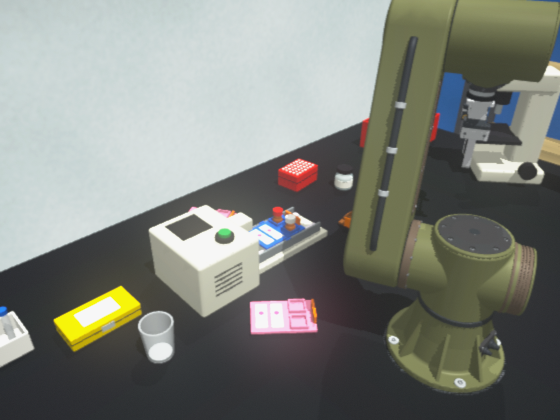

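View pics/top0.png

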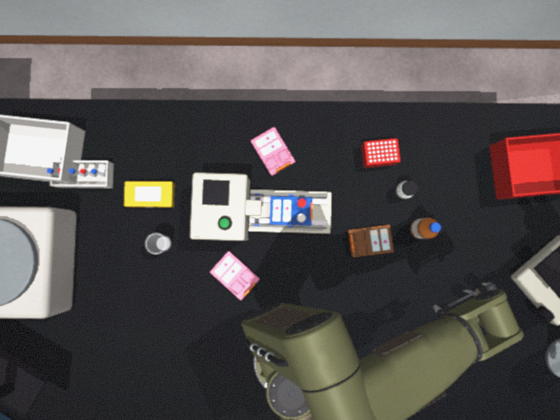

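The blue tray is in the rails at about top (290,208). The pink trays at (272,150) and (235,275) and the brown one at (371,241) are look-alikes. I'll confirm this in an enlarged crop.

```bash
cat > h.py <<'E'
import numpy as np, cv2
from scipy.spatial.transform import Rotation as R
from cell import manip
def ray(n,u,v):
    m=manip.camera_model(n); d=R.from_euler('xyz',m['attitude']).as_matrix()@np.linalg.inv(m['K'])@[u,v,1]
    return m['eye'],d
def at(n,u,v,z):
    e,d=ray(n,u,v); return e+d*(z-e[2])/d[2]
def proj(n,p):
    m=manip.camera_model(n); c=R.from_euler('xyz',m['attitude']).as_matrix().T@(np.asarray(p)-m['eye']); q=m['K']@c; return q[:2]/q[2]
def crop(src,dst,x,y,w,h,s):
    i=cv2.imread(src)[y:y+h,x:x+w]; i=cv2.resize(i,None,fx=s,fy=s,interpolation=cv2.INTER_CUBIC)
    for k in range(0,w,10): cv2.putText(i,str(x+k),(k*s,8),0,.3,(255,255,255)); cv2.line(i,(k*s,10),(k*s,14),(255,255,255))
    for k in range(0,h,10): cv2.putText(i,str(y+k),(0,k*s+4),0,.3,(255,255,255))
    cv2.imwrite(dst,i)
E
python3 - <<'E'
from h import *
crop("pics/top0.png","pics/tc.png",185,165,155,85,5)
crop("pics/side0.png","pics/sc.png",145,185,190,120,4)
E
```

```text
(no output)
```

View pics/tc.png

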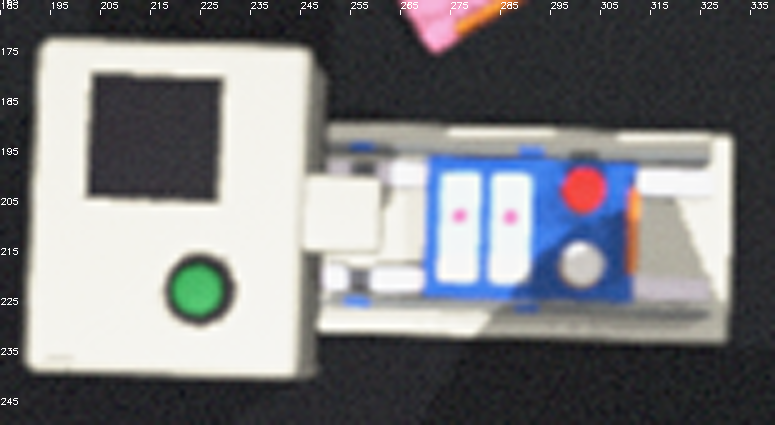

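View pics/sc.png

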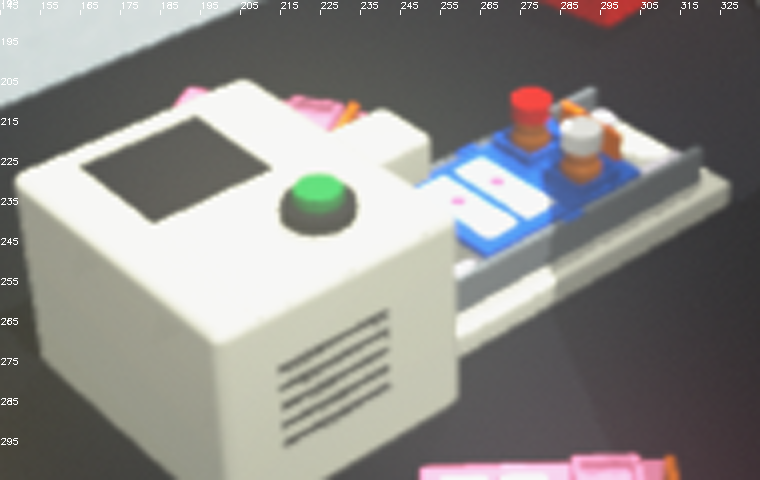

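```bash
cat > fit.py <<'E'
from h import *
from scipy.optimize import least_squares
# scanner pts (mm) -> pixels
T=lambda x,y:(185+x/5,165+y/5)
S=lambda x,y:(145+x/4,185+y/4)
obs=[("top",(90,-110,150),T(312,45)),("top",(90,110,150),T(301,378)),("top",(270,-110,150),T(40,38)),("top",(270,110,150),T(28,368)),
("top",(-205,-75,20),T(733,133)),("top",(-205,75,20),T(727,343)),
("side",(270,110,150),S(218,345)),("side",(90,110,150),S(458,232)),("side",(270,-110,150),S(17,180)),("side",(-205,75,20),S(729,186))]
def w(p,q):
    c,s=np.cos(p[2]),np.sin(p[2]); return np.array([p[0]+c*q[0]-s*q[1],p[1]+s*q[0]+c*q[1],q[2]])
for sg in (1,-1):
    ob=[(n,(q[0],sg*q[1],q[2]),z) for n,q,z in obs]
    f=lambda p:np.concatenate([proj(n,w(p,q))-z for n,q,z in ob])
    r=least_squares(f,[480,0,1.57]);print(sg,r.x,r.cost);print(r.fun.reshape(-1,2).round(1).tolist())
    if sg==1 or r.cost<best.cost: best=r
E
python3 - <<'E'
from fit import *
p=best.x
c,s=np.cos(p[2]),np.sin(p[2])
def loc(n,uv,z):
    a=at(n,*uv,z)[:2]-p[:2]; return np.array([c*a[0]+s*a[1],-s*a[0]+c*a[1]]).round(1)
for q in [(430,155),(424,297),(637,158),(632,300)]: print("tray",loc("top",T(*q),50))
for q in [(633,190),(631,272)]: print("tab top",loc("top",T(*q),72))
for q in [(582,189),(581,264)]: print("pot",loc("top",T(*q),42+8+42))
for z in (156,160,165,170):print("btn",z,at("top",*T(199,290),z).round(1),at("side",*S(318,187),z).round(1))
for z in(150,156,162,170): print(loc("top",T(199,290),z))
E
```

```text
1 [530.99041934  62.3829387    1.55083755] 21.69196544085259
[[-0.7, 0.7], [-1.0, 0.8], [-0.7, 0.4], [-1.4, 1.1], [-0.6, 1.0], [-0.3, 0.4], [0.0, -1.3], [1.4, -4.9], [-1.9, -1.5], [0.8, -1.1]]
-1 [485.41332055  55.73152558   1.27074764] 16521.44171740283
[[-9.3, 72.2], [13.8, -58.1], [-7.1, 56.7], [16.7, -72.6], [-8.0, 70.0], [5.6, -11.9], [-40.5, -53.9], [-35.2, -41.5], [36.9, 35.3], [-5.9, -9.8]]
tray [ 11.  -52.6]
tray [11.9 48.2]
tray [-135.8  -55. ]
tray [-134.9   45.8]
tab top [-132.1  -30. ]
tab top [-132.2   27.2]
pot [-95.8 -27.7]
pot [-96.5  23.9]
btn 156 [481.9 218.3 156. ] [497.  206.3 156. ]
btn 160 [481.8 217.7 160. ] [492.3 209.8 160. ]
btn 165 [481.6 217.  165. ] [486.5 214.3 165. ]
btn 170 [481.4 216.2 170. ] [480.6 218.8 170. ]
[155.8  51.9]
[154.9  52.2]
[154.   52.4]
[152.8  52.7]
```

```bash
sed -i 's/^T=.*/T=lambda x,y:(184.6+x\/5,164.6+y\/5)/; s/^S=.*/S=lambda x,y:(144.6+x\/4,184.6+y\/4)\nimport sys/; s/^best=.*//; s/^def w/obs=[o for o in obs if o[0]=="top"]\ndef w/' fit.py
python3 - <<'E'
from fit import *
p=best.x
c,s=np.cos(p[2]),np.sin(p[2])
def loc(n,uv,z):
    a=at(n,*uv,z)[:2]-p[:2]; return np.array([c*a[0]+s*a[1],-s*a[0]+c*a[1]]).round(1)
for q in [(430,155),(424,297),(637,158),(632,300)]: print("tray",loc("top",T(*q),50))
for q in [(633,190),(631,272)]: print("tab top",loc("top",T(*q),72))
for q in [(582,189),(581,264)]: print("pot",loc("top",T(*q),42+8+42))
for q in [(362,147),(357,300),(532,152),(525,308)]: print("marks",loc("top",T(*q),48))
for z in (156,160,165,170):print("btn",z,at("top",*T(199,290),z).round(1),at("side",*S(318,187),z).round(1))
for n,q in [("side",(270,110,150)),("side",(90,110,150)),("side",(270,-110,150)),("side",(-205,75,20)),("side",(154,52,165))]: print(((proj(n,w(p,q))-[144.6,184.6])*4).round())
tabc=w(p,(-131,0,57)); print(tabc)
E
```

```text
1 [534.94693085  61.11413395   1.55224134] 0.5080240934822612
[[0.1, -0.0], [-0.2, -0.0], [0.1, -0.2], [-0.6, 0.4], [0.2, 0.2], [0.5, -0.4]]
-1 [537.05426348  61.1049528    1.55130246] 10587.841580466575
[[-2.4, 65.9], [2.3, -67.3], [-3.0, 65.7], [2.5, -66.9], [-0.7, 41.1], [1.4, -42.3]]
tray [ 13.5 -50. ]
tray [14.6 50.8]
tray [-133.3  -52.2]
tray [-132.2   48.6]
tab top [-129.6  -27.2]
tab top [-129.6   30.1]
pot [-93.2 -25. ]
pot [-93.9  26.7]
marks [ 62.1 -54.5]
marks [61.9 54.2]
marks [-58.7 -54.5]
marks [-56.9  56.4]
btn 156 [483.2 219.6 156. ] [499.  205.9 156. ]
btn 160 [483.1 219.  160. ] [494.3 209.5 160. ]
btn 165 [482.8 218.3 165. ] [488.4 213.9 165. ]
btn 170 [482.6 217.5 170. ] [482.6 218.4 170. ]
[218. 337.]
[463. 210.]
[ 10. 172.]
[731. 180.]
[318. 190.]
[532.51636668 -69.86331586  57.        ]
```

```bash
cat >> h.py <<'E'
P=np.array([534.95,61.11,1.5522])
def sw(x,y,z):
    c,s=np.cos(P[2]),np.sin(P[2]); return np.array([P[0]+c*x-s*y,P[1]+s*x+c*y,z])
def shift(target,cmd,yaw):
    "tool-axis shift in m from commanded pos/yaw (tool down) to world target"
    return (R.from_euler('xyz',[np.pi,0,yaw]).as_matrix().T@(np.asarray(target)-cmd)/1000).round(4)
def scn(pos):
    c,s=np.cos(P[2]),np.sin(P[2]);a=np.asarray(pos)-[P[0],P[1],0];return np.array([c*a[0]+s*a[1],-s*a[0]+c*a[1],a[2]]).round(1)
E
python3 - <<'E'
from h import *
t=sw(-175,0,200);print(t, sw(154,52.3,170))
print(shift(t,[247.51,-491.15,205.45],.4666), 'turn',.4666-P[2])
print("bottle",at("top",434,228,160),"base",at("top",425,229,80))
print(scn(at("top",224.4,222.6,165)))
E
```

```text
[ 531.69583038 -113.85974133  200.        ] [485.52271229 216.0559042  170.        ]
[ 0.4235 -0.2091  0.0054] turn -1.0856
bottle [ 472.79254592 -462.8534785   160.        ] base [ 471.73549198 -461.67384487   80.        ]
[156.2  55.  165. ]
```

Emit:
send_rows --commands '[[[0.035,-0.0175,0],-0.09],[[0.07,-0.035,0],-0.18],[[0.105,-0.052,0],-0.27],[[0.14,-0.07,0],-0.36],[[0.175,-0.087,0],-0.45],[[0.21,-0.104,0],-0.54],[[0.245,-0.121,0],-0.63],[[0.28,-0.138,0],-0.72]]' --hand 0.47 --force 20

```text
clock: 0.77
eef_pos: [436.2, -240.1, 205.4]
eef_rot: [-3.141, -0.0, 1.191]
wrist_force: [0.9, -0.6, 0.4]
finger_gap: 43.7
```

```bash
python3 - <<'E'
from h import *
M=lambda y:R.from_euler('xyz',[np.pi,0,y]).as_matrix()
c=np.array([247.51,-491.15,205.45])+M(.4666)@[280,-138,0];print(c)
for z in(200,100):print(shift(sw(-175,0,z),c,1.1866), 1.1866-P[2])
E
```

```text
[ 435.49920159 -241.94313796  205.45      ]
[0.1548 0.0412 0.0054] -0.3655999999999999
[0.1548 0.0412 0.1054] -0.3655999999999999
```

Emit:
send_rows --commands '[[[0.035,0.009,0],-0.09],[[0.07,0.018,0],-0.18],[[0.105,0.028,0.01],-0.27],[[0.135,0.036,0.025],-0.36],[[0.1548,0.0412,0.045],-0.3656],[[0.1548,0.0412,0.07],-0.3656],[[0.1548,0.0412,0.095],-0.3656],[[0.1548,0.0412,0.1054],-0.3656]]'

```text
clock: 1.43
eef_pos: [530.3, -113.0, 96.7]
eef_rot: [-3.137, -0.001, 1.553]
wrist_force: [-0.3, -0.2, -0.1]
finger_gap: 24.6
```

```bash
python3 - <<'E'
from h import *
s=manip.read_state();print(scn(s['eef_pos']),s['eef_rot'],s['finger_gap'],s['wrist_force'])
for n in ("side","top"): cv2.imwrite(f"pics/{n}1.png",cv2.cvtColor(manip.camera(n),cv2.COLOR_RGB2BGR))
crop("pics/top1.png","pics/tc1.png",240,165,110,85,7)
crop("pics/side1.png","pics/sc1.png",200,125,150,130,5)
E
```

```text
[-174.2    1.4   96.7] [-3.13715668e+00 -1.14723031e-03  1.55319901e+00] 24.590349687119428 [-0.2853241  -0.15847873 -0.14945039]
```

View pics/tc1.png

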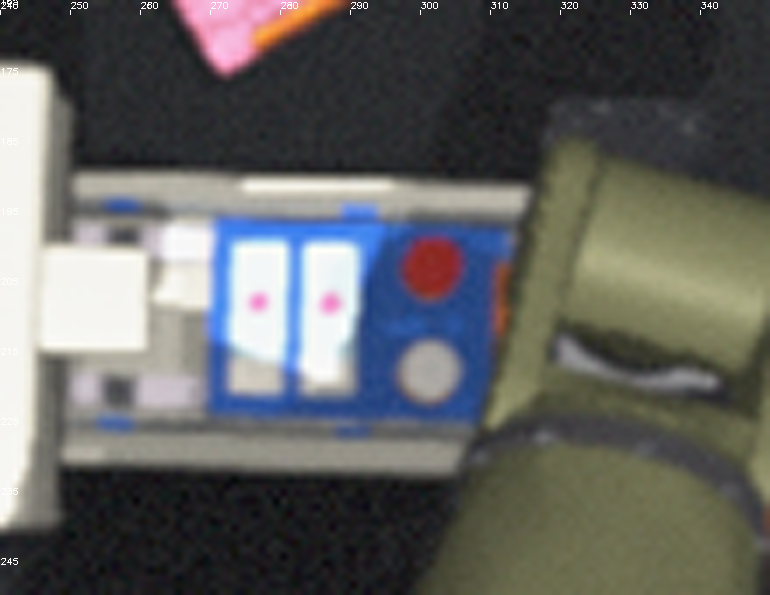

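View pics/sc1.png

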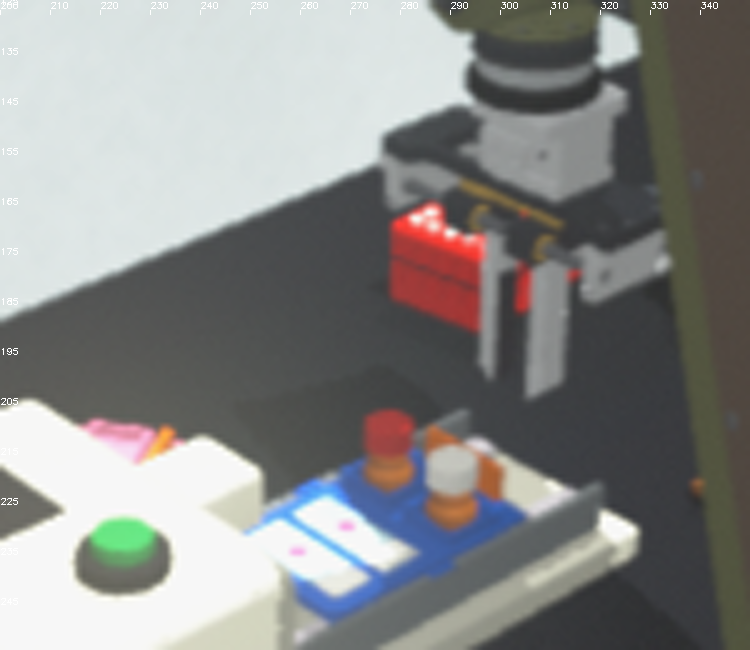

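Fingers stand behind the orange tab at side (455–500, 460), astride its centre and between the guide walls. I'll go down and approach.

Emit:
send_rows --commands '[[[0,0,0.015],0],[[0,0,0.03],0],[[0,0,0.045],0],[[0,0,0.054],0],[[0.005,0,0.054],0],[[0.01,0,0.054],0],[[0.015,0,0.054],0],[[0.02,0,0.054],0]]'

```text
clock: 2.2
eef_pos: [532.6, -93.3, 47.2]
eef_rot: [3.14, 0.0, 1.553]
wrist_force: [0.6, 0.5, -0.0]
finger_gap: 24.5
```

Emit:
send_rows --commands '[[[0.002,0,0],0],[[0.004,0,0],0],[[0.006,0,0],0],[[0.008,0,0],0],[[0.01,0,0],0],[[0.012,0,0],0],[[0.014,0,0],0],[[0.016,0,0],0]]'

```text
clock: 2.87
eef_pos: [532.3, -78.1, 46.1]
eef_rot: [3.141, 0.001, 1.552]
wrist_force: [-0.3, -3.6, 0.3]
finger_gap: 25.3
```

Emit:
send_rows --commands '[[[0.003,0,0],0],[[0.006,0,0],0],[[0.009,0,0],0],[[0.012,0,0],0],[[0.015,0,0],0],[[0.018,0,0],0],[[0.021,0,0],0],[[0.024,0,0],0]]'

```text
clock: 3.53
eef_pos: [532.7, -53.5, 46.1]
eef_rot: [-3.142, 0.0, 1.552]
wrist_force: [0.5, -4.3, -0.2]
finger_gap: 25.1
```

```bash
python3 - <<'E'
from h import *
s=manip.read_state();print(scn(s['eef_pos']),s['eef_rot'],s['finger_gap'],s['wrist_force'])
for n in ("side","top"): cv2.imwrite(f"pics/{n}2.png",cv2.cvtColor(manip.camera(n),cv2.COLOR_RGB2BGR))
crop("pics/top2.png","pics/tc2.png",235,175,90,70,8)
crop("pics/side2.png","pics/sc2.png",215,175,120,90,6)
a=cv2.imread("pics/tc2.png");b=cv2.imread("pics/sc2.png");
h=max(a.shape[0],b.shape[0]);cv2.imwrite("pics/sc2.png",b)
E
```

```text
[-1.146e+02  1.000e-01  4.610e+01] [-3.14157242e+00  1.28556838e-05  1.55247918e+00] 25.10482269244096 [ 0.48580063 -4.29167213 -0.16949994]
```

View pics/tc2.png

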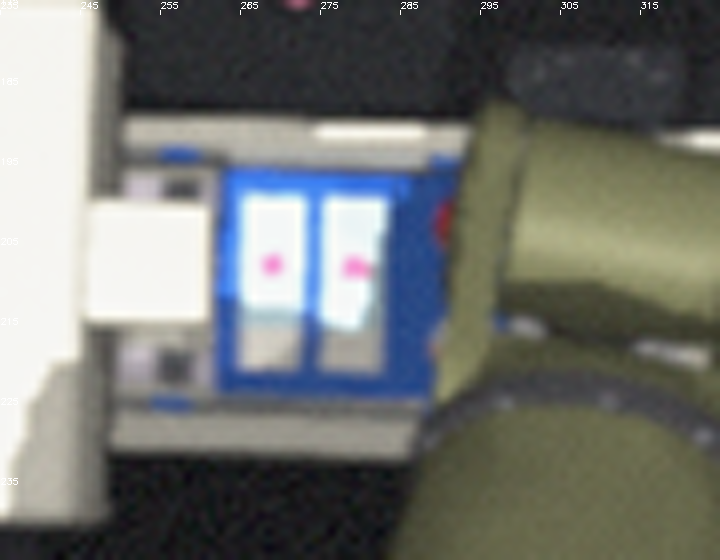

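View pics/sc2.png

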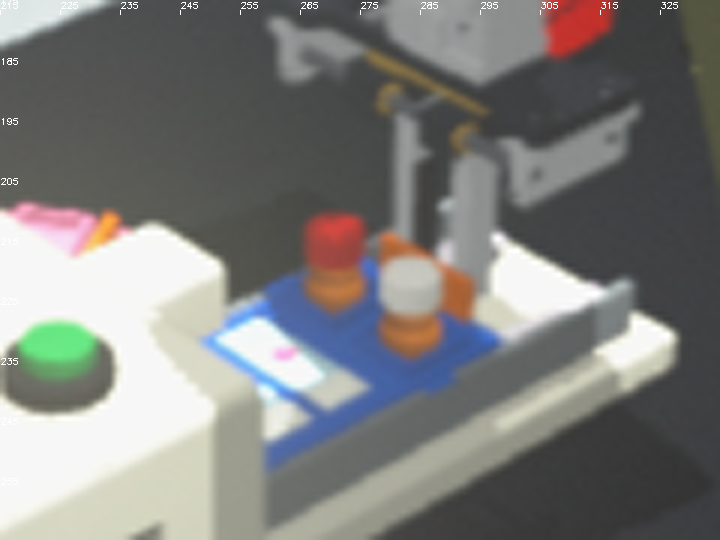

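The tray has moved about 30 mm straight, the pots stand, and the push takes about 4 N. About 31 mm remain.

Emit:
send_rows --commands '[[[0.003,0,0],0],[[0.006,0,0],0],[[0.009,0,0],0],[[0.012,0,0],0],[[0.015,0,0],0],[[0.018,0,0],0],[[0.02,0,0],0],[[0.022,0,0],0]]'

```text
clock: 4.3
eef_pos: [533.1, -31.6, 46.0]
eef_rot: [-3.142, 0.0, 1.552]
wrist_force: [0.7, -4.7, -0.2]
finger_gap: 24.5
```

Emit:
send_rows --commands '[[[0.001,0,0],0],[[0.002,0,0],0],[[0.003,0,0],0],[[0.004,0,0],0],[[0.005,0,0],0],[[0.006,0,0],0],[[0.006,0,0],0],[[0.006,0,0],0]]'

```text
clock: 4.97
eef_pos: [533.2, -25.7, 46.0]
eef_rot: [-3.142, -0.0, 1.552]
wrist_force: [0.5, -2.5, -0.4]
finger_gap: 25.2
```

Emit:
send_rows --commands '[[[0.001,0,0],0],[[0.0015,0,0],0],[[0.002,0,0],0],[[0.0025,0,0],0],[[0.003,0,0],0],[[0.003,0,0],0],[[0.003,0,0],0],[[0.003,0,0],0]]'

```text
clock: 5.63
eef_pos: [533.3, -22.8, 46.0]
eef_rot: [3.142, -0.0, 1.552]
wrist_force: [0.5, -2.7, -1.3]
finger_gap: 25.1
```

```bash
python3 - <<'E'
from h import *
s=manip.read_state();print(scn(s['eef_pos']),s['wrist_force'])
for n in ("side","top"): cv2.imwrite(f"pics/{n}3.png",cv2.cvtColor(manip.camera(n),cv2.COLOR_RGB2BGR))
crop("pics/top3.png","pics/tc3.png",235,175,90,70,8)
crop("pics/side3.png","pics/sc3.png",215,175,120,90,6)
E
```

```text
[-83.9   0.1  46. ] [ 0.542971   -2.7211467  -1.31552271]
```

View pics/sc3.png

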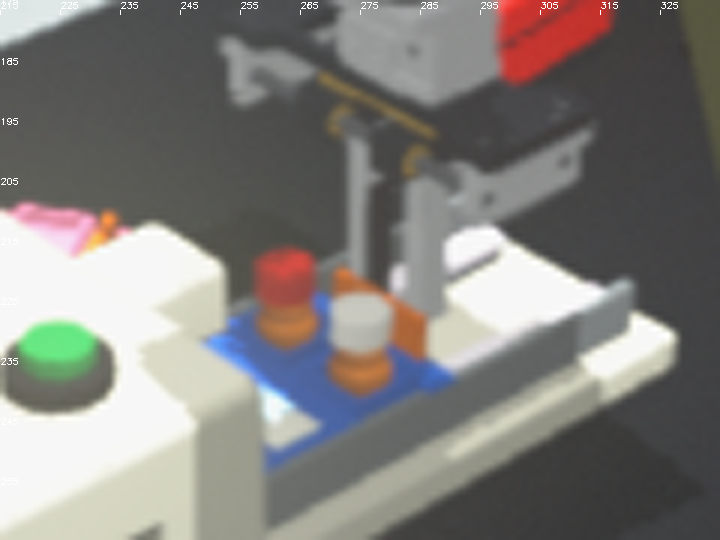

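View pics/tc3.png

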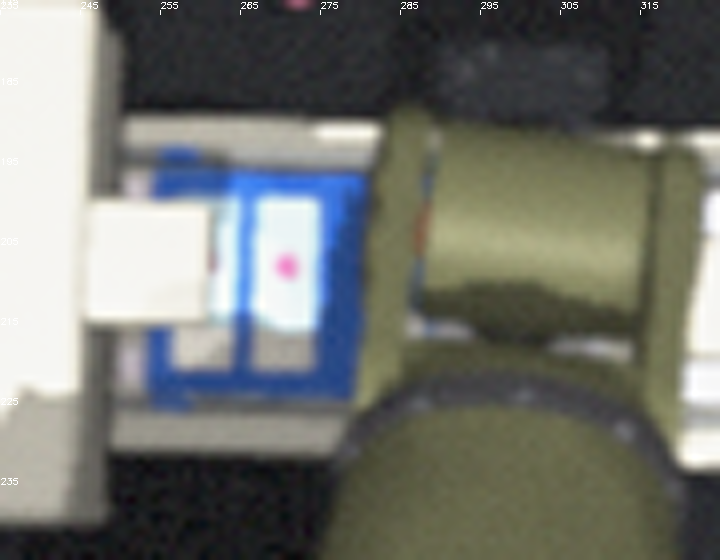

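Emit:
send_rows --commands '[[[0.0005,0,0],0],[[0.001,0,0],0],[[0.0015,0,0],0],[[0.002,0,0],0],[[0.002,0,0],0],[[0.002,0,0],0],[[0.002,0,0],0],[[0.002,0,0],0]]'

```text
clock: 6.4
eef_pos: [533.3, -20.8, 46.0]
eef_rot: [-3.142, -0.0, 1.552]
wrist_force: [-0.6, -2.8, 0.2]
finger_gap: 25.2
```

Emit:
send_rows --commands '[[[0.0005,0,0],0],[[0.001,0,0],0],[[0.0015,0,0],0],[[0.002,0,0],0],[[0.002,0,0],0],[[0.002,0,0],0],[[0.002,0,0],0],[[0.002,0,0],0]]'

```text
clock: 7.07
eef_pos: [533.4, -18.7, 46.0]
eef_rot: [3.142, -0.0, 1.552]
wrist_force: [0.1, -2.0, -0.7]
finger_gap: 25.0
```

```bash
python3 - <<'E'
from h import *
s=manip.read_state();print(scn(s['eef_pos']),s['wrist_force'])
for n in ("side","top"): cv2.imwrite(f"pics/{n}4.png",cv2.cvtColor(manip.camera(n),cv2.COLOR_RGB2BGR))
crop("pics/side4.png","pics/sc4.png",215,175,120,90,6)
for x in (0,2,4):
  for z,l in((42,'slide'),(35,'seated')):
    print(x,l,'tab top ends',[((proj("side",sw(x-75,y,z+30))-[214.6,174.6])*6).round().tolist() for y in(-30,30)],'rear corner +y top',((proj("side",sw(x-75,50,z+8))-[214.6,174.6])*6).round())
print('wall end',((proj("side",sw(-190,58.5,48))-[214.6,174.6])*6).round())
E
```

```text
[-79.8   0.1  46. ] [ 0.09700733 -2.00696474 -0.68092519]
0 slide tab top ends [[338.0, 252.0], [425.0, 303.0]] rear corner +y top [454. 360.]
0 seated tab top ends [[337.0, 264.0], [425.0, 316.0]] rear corner +y top [454. 372.]
2 slide tab top ends [[334.0, 254.0], [422.0, 305.0]] rear corner +y top [451. 362.]
2 seated tab top ends [[334.0, 266.0], [422.0, 317.0]] rear corner +y top [451. 374.]
4 slide tab top ends [[331.0, 255.0], [419.0, 306.0]] rear corner +y top [448. 363.]
4 seated tab top ends [[331.0, 268.0], [419.0, 319.0]] rear corner +y top [447. 376.]
wall end [634. 280.]
```

View pics/sc4.png

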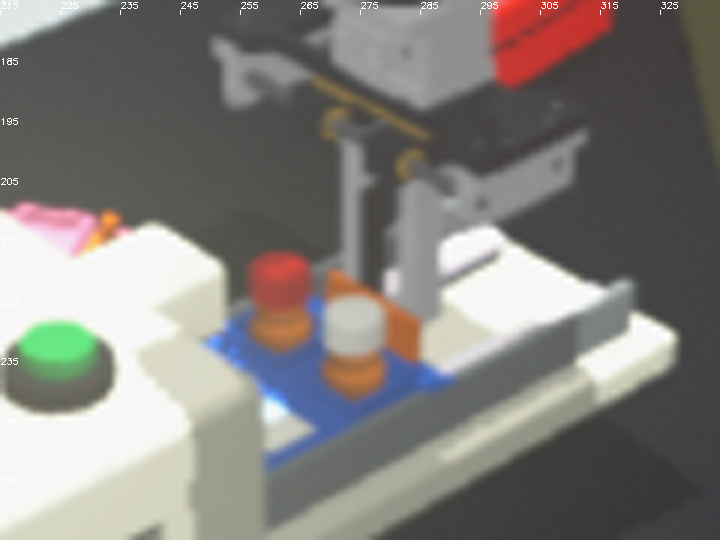

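```bash
python3 - <<'E'
from h import *
f=lambda x,z:[((proj("side",sw(x-75,y,z+30))-[214.6,174.6])*6).round().tolist() for y in(-30,30)]
for x in(-33,-31.6,-30): print(x,f(x,42))
crop("pics/side2.png","pics/z2.png",270,205,40,30,18)
crop("pics/side4.png","pics/z4.png",260,215,40,30,18)
E
```

```text
-33 [[387.0, 228.0], [475.0, 277.0]]
-31.6 [[385.0, 229.0], [473.0, 278.0]]
-30 [[383.0, 230.0], [470.0, 280.0]]
```

View pics/z2.png

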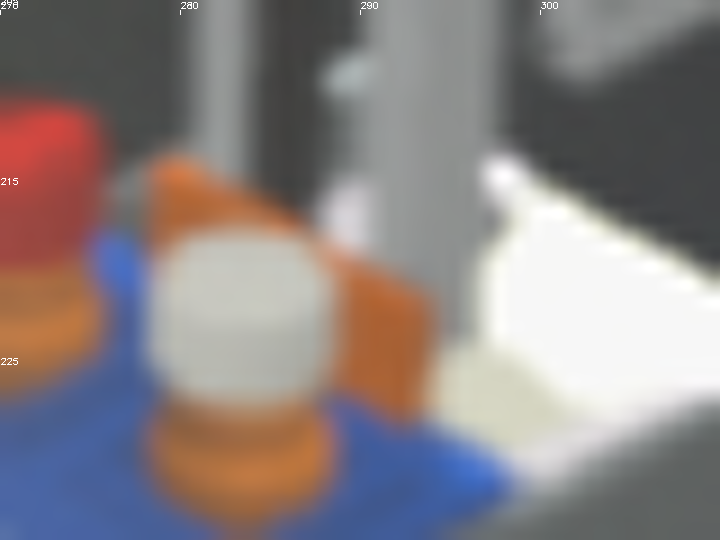

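View pics/z4.png

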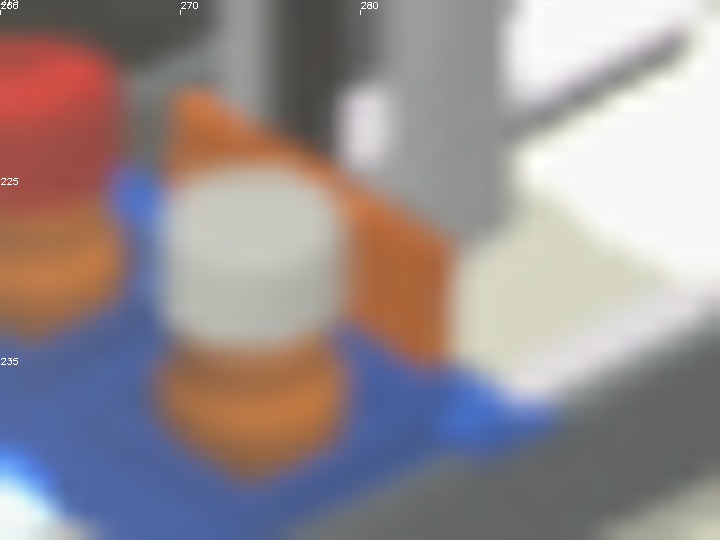

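The tab dropped about 2.3 px more than plain sliding would show, so the tray seems seated. I'll back the hand off straight, then lift and check.

Emit:
send_rows --commands '[[[-0.003,0,0],0],[[-0.008,0,0],0],[[-0.018,0,0],0],[[-0.03,0,0],0],[[-0.05,0,-0.01],0],[[-0.07,0,-0.04],0],[[-0.085,0,-0.07],0],[[-0.085,0,-0.1],0]]' --hand 1

```text
clock: 7.83
eef_pos: [531.3, -107.1, 147.2]
eef_rot: [-3.141, 0.0, 1.55]
wrist_force: [0.7, -0.9, 1.3]
finger_gap: 0.5
```

Emit:
send_rows --commands '[[[-0.01,-0.01,-0.03],0],[[-0.02,-0.03,-0.06],0],[[-0.04,-0.06,-0.08],0],[[-0.06,-0.08,-0.09],0],[[-0.08,-0.1,-0.09],0],[[-0.1,-0.12,-0.09],0],[[-0.12,-0.12,-0.09],0],[[-0.12,-0.12,-0.09],0]]'

```text
clock: 8.5
eef_pos: [408.4, -224.8, 236.4]
eef_rot: [3.141, 0.001, 1.549]
wrist_force: [0.3, 0.4, 1.1]
finger_gap: 0.8
```

```bash
python3 - <<'E'
from h import *
s=manip.read_state();print(s['eef_pos'],scn(s['eef_pos']),s['wrist_force'])
for n in ("side","top"): cv2.imwrite(f"pics/{n}5.png",cv2.cvtColor(manip.camera(n),cv2.COLOR_RGB2BGR))
crop("pics/top5.png","pics/tc5.png",235,175,100,70,8)
crop("pics/side5.png","pics/sc5.png",215,175,120,90,6)
E
```

```text
[ 408.44837005 -224.78059706  236.42382562] [-288.2  121.2  236.4] [0.30755042 0.40860777 1.09782128]
```

View pics/tc5.png

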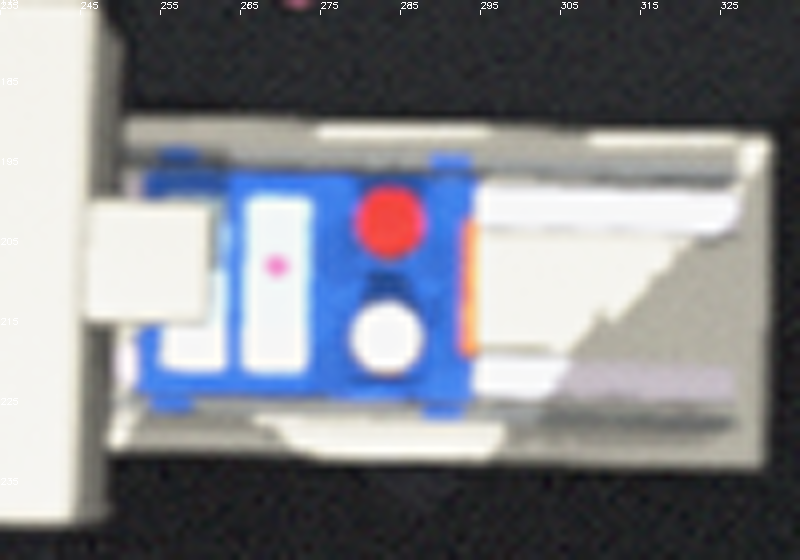

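View pics/sc5.png

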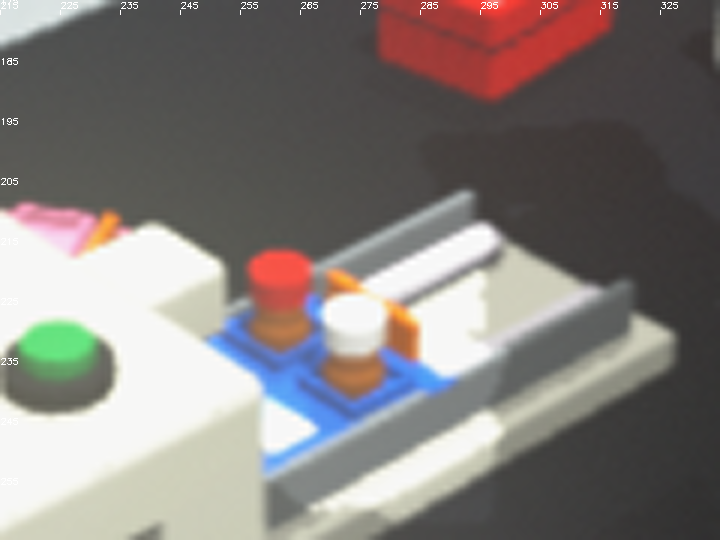

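```bash
python3 - <<'E'
from h import *
from scipy.optimize import least_squares
T5=lambda x,y:(234.56+x/8,174.56+y/8); S5=lambda x,y:(214.58+x/6,174.58+y/6)
T0=lambda x,y:(184.6+x/5,164.6+y/5); S0=lambda x,y:(144.6+x/4,184.6+y/4)
def tri(t,s):
    r=least_squares(lambda p:np.r_[proj("top",p)-t,proj("side",p)-s],[530,0,60]);return scn(r.x),round(float(np.abs(r.fun).max()),2)
print("5 redcap",tri(T5(390,222),S5(280,264)),"white",tri(T5(387,338),S5(355,309)))
print("0 redcap",tri(T0(582,189),S0(531,97)),"white",tri(T0(581,264),S0(581,127)))
print("2 slide",tri(T5(386,372),S5(372,385)),"5 slide",tri(T5(308,372),S5(318,430)))
print("5 tab",tri(T5(472,356),S5(418,323)))
for q in [(145,175),(140,397),(475,178),(470,400)]: print(scn(at("top",*T5(*q),43)))
for q in [(180,153),(172,405),(452,160),(443,411)]: print('mark',scn(at("top",*T5(*q),48)))
E
```

```text
5 redcap (array([-32.5, -23.9,  86.7]), 0.03) white (array([-32.9,  26.5,  86. ]), 0.12)
0 redcap (array([-93.9, -24.1,  93.2]), 0.25) white (array([-94.2,  27. ,  91.5]), 0.12)
2 slide (array([-32.5,  39.2,  50.5]), 0.03) 5 slide (array([ 2. , 39.9, 42.3]), 0.07)
5 tab (array([-69.6,  31.4,  64.1]), 0.08)
[ 77.5 -45.9  43. ]
[76.3 53.  43. ]
[-69.4 -48.9  43. ]
[-70.  50.  43.]
mark [ 61.9 -55.7  48. ]
mark [61.6 56.3 48. ]
mark [-58.9 -56.1  48. ]
mark [-58.1  55.4  48. ]
```

Triangulation shows the pots and the slide all 6–8 mm lower than before, with the tray about +2 mm from home. The tray is seated and level, so next is the button.

```bash
python3 - <<'E'
from h import *
from scipy.optimize import least_squares
crop("pics/top5.png","pics/b1.png",205,200,40,40,14)
crop("pics/side5.png","pics/b2.png",205,215,40,40,14)
a=np.hstack([cv2.imread("pics/b1.png"),cv2.imread("pics/b2.png")]);a=cv2.resize(a,(800,400));cv2.imwrite("pics/b.png",a)
E
```

```text
(no output)
```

View pics/b.png

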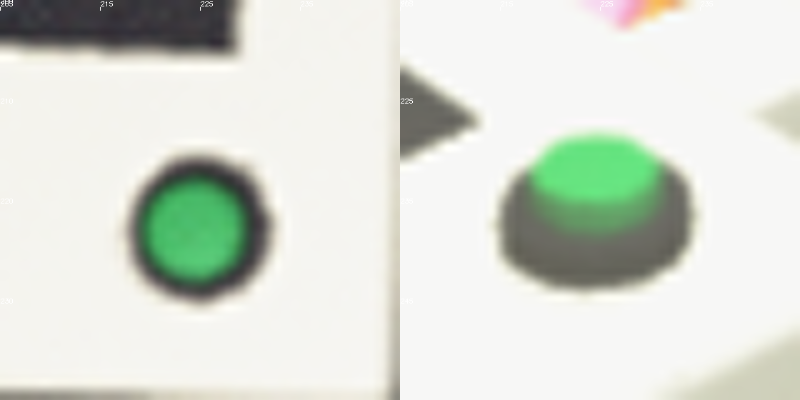

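```bash
python3 - <<'E'
from h import *
from scipy.optimize import least_squares
r=least_squares(lambda p:np.r_[proj("top",p)-[224.0,222.4],proj("side",p)-[224.1,231.3]],[480,220,160]);print(r.x,np.abs(r.fun).max(),scn(r.x))
c=sw(-285,120,236);print(c);t=r.x.copy();t[2]=195
print(shift(t,c,P[2]))
E
```

```text
[482.92468865 218.47570864 170.0350269 ] 0.1138553685988768 [156.4  54.9 170. ]
[ 409.67110114 -221.60929099  236.        ]
[0.4414 0.0651 0.041 ]
```

Emit:
send_rows --commands '[[[0.037,0.0055,0],0],[[0.074,0.011,0],0],[[0.111,0.0165,0],0],[[0.148,0.022,0],0],[[0.185,0.0275,0],0],[[0.222,0.033,0],0],[[0.259,0.0385,0],0],[[0.296,0.044,0],0]]' --hand 1

```text
clock: 9.27
eef_pos: [458.8, 76.1, 236.1]
eef_rot: [3.141, -0.0, 1.553]
wrist_force: [0.5, -0.4, 0.8]
finger_gap: 0.2
```

Emit:
send_rows --commands '[[[0.037,0.0055,0],0],[[0.074,0.011,0],0],[[0.11,0.016,0],0],[[0.135,0.0195,0],0],[[0.1454,0.0211,0.01],0],[[0.1454,0.0211,0.025],0],[[0.1454,0.0211,0.041],0],[[0.1454,0.0211,0.041],0]]'

```text
clock: 9.93
eef_pos: [481.4, 218.2, 191.5]
eef_rot: [-3.137, 0.002, 1.553]
wrist_force: [0.4, 0.5, -0.6]
finger_gap: 0.3
```

```bash
python3 - <<'E'
from h import *
s=manip.read_state();print(s['eef_pos'],s['eef_rot'],s['wrist_force'])
cv2.imwrite(f"pics/side6.png",cv2.cvtColor(manip.camera("side"),cv2.COLOR_RGB2BGR))
crop("pics/side6.png","pics/sc6.png",180,160,110,100,6)
E
```

```text
[481.35181912 218.16324475 191.54605446] [-3.13667657e+00  1.97595064e-03  1.55316412e+00] [ 0.40268886  0.47627398 -0.58707376]
```

View pics/sc6.png

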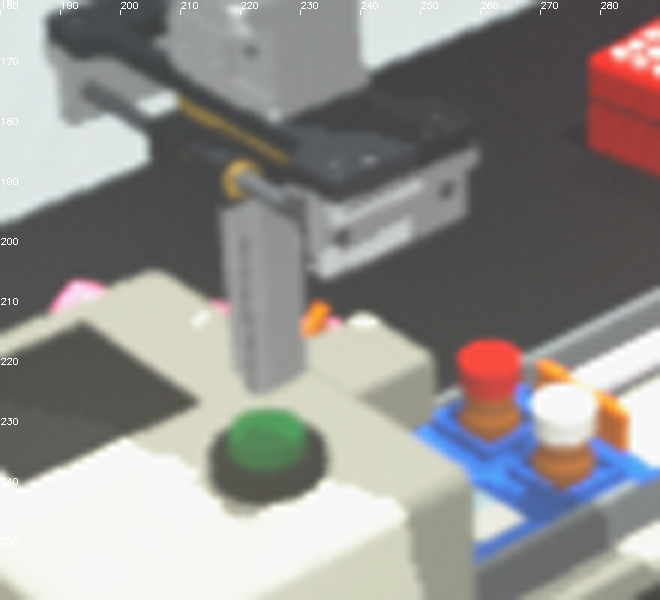

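The closed fingertips (side px 223,225) stand just over the green button (225,231). The tray sits low and the pots stand. I'll press in steps.

Emit:
send_rows --commands '[[[0,0,0.005],0],[[0,0,0.01],0],[[0,0,0.015],0],[[0,0,0.019],0],[[0,0,0.022],0],[[0,0,0.025],0],[[0,0,0.027],0],[[0,0,0.027],0]]'

```text
clock: 10.65
eef_pos: [482.9, 218.5, 168.0]
eef_rot: [3.142, 0.0, 1.552]
wrist_force: [-1.5, -1.8, 3.7]
finger_gap: 0.4
```

Emit:
send_rows --commands '[[[0,0,0.001],0],[[0,0,0.002],0],[[0,0,0.003],0],[[0,0,0.004],0],[[0,0,0.0045],0],[[0,0,0.005],0],[[0,0,0.005],0],[[0,0,0.005],0]]'

```text
clock: 11.32
eef_pos: [483.1, 218.6, 165.8]
eef_rot: [3.139, -0.001, 1.552]
wrist_force: [-12.2, -6.6, 29.4]
finger_gap: 0.5
```

```bash
python3 - <<'E'
from h import *
cv2.imwrite(f"pics/side7.png",cv2.cvtColor(manip.camera("side"),cv2.COLOR_RGB2BGR))
crop("pics/side7.png","pics/sc7.png",200,205,50,40,14)
print(manip.read_state()['wrist_force'])
E
```

```text
[-12.62630855  -6.4091152   29.93553782]
```

View pics/sc7.png

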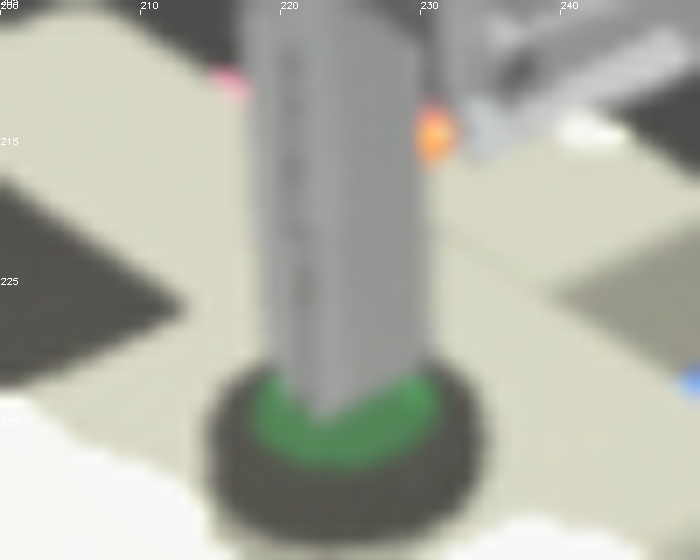

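The button is clearly flush in its ring, so it is fully down. I'll release and retreat.

Emit:
send_rows --commands '[[[0,0,-0.005],0],[[0,0,-0.012],0],[[0,0,-0.025],0],[[0,0,-0.045],0],[[0,0,-0.07],0],[[-0.03,0,-0.09],0],[[-0.06,0.01,-0.1],0],[[-0.09,0.01,-0.1],0]]'

```text
clock: 12.03
eef_pos: [492.4, 127.6, 265.4]
eef_rot: [3.138, -0.001, 1.553]
wrist_force: [0.4, -0.2, 0.3]
finger_gap: 0.5
```

Emit:
send_rows --commands '[[[-0.038,-0.01,0],0],[[-0.076,-0.02,0],0],[[-0.114,-0.03,0],0],[[-0.15,-0.04,0],0],[[-0.185,-0.05,0],0],[[-0.22,-0.06,0],0],[[-0.25,-0.07,0],0],[[-0.28,-0.08,0],0]]'

```text
clock: 12.7
eef_pos: [405.3, -151.6, 263.1]
eef_rot: [3.141, -0.0, 1.552]
wrist_force: [-0.2, -0.7, -0.1]
finger_gap: 0.1
```

Emit:
send_rows --commands '[[[-0.03,-0.01,0],0],[[-0.05,-0.02,0],0],[[-0.06,-0.02,0],0],[[-0.06,-0.02,0],0],[[-0.06,-0.02,0],0],[[-0.06,-0.02,0],0],[[-0.06,-0.02,0],0],[[-0.06,-0.02,0],0]]'

```text
clock: 13.37
eef_pos: [385.4, -208.9, 263.1]
eef_rot: [3.141, -0.0, 1.554]
wrist_force: [-0.6, -0.3, -0.8]
finger_gap: 0.3
```

```bash
python3 - <<'E'
from h import *
s=manip.read_state();print(s['eef_pos'],s['wrist_force'])
for n in ("side","top"): cv2.imwrite(f"pics/{n}8.png",cv2.cvtColor(manip.camera(n),cv2.COLOR_RGB2BGR))
crop("pics/side8.png","pics/sc8.png",200,175,130,90,6)
E
```

```text
[ 385.35724971 -208.92731711  263.08827217] [-0.55098951 -0.25687721 -0.76495715]
```

View pics/sc8.png

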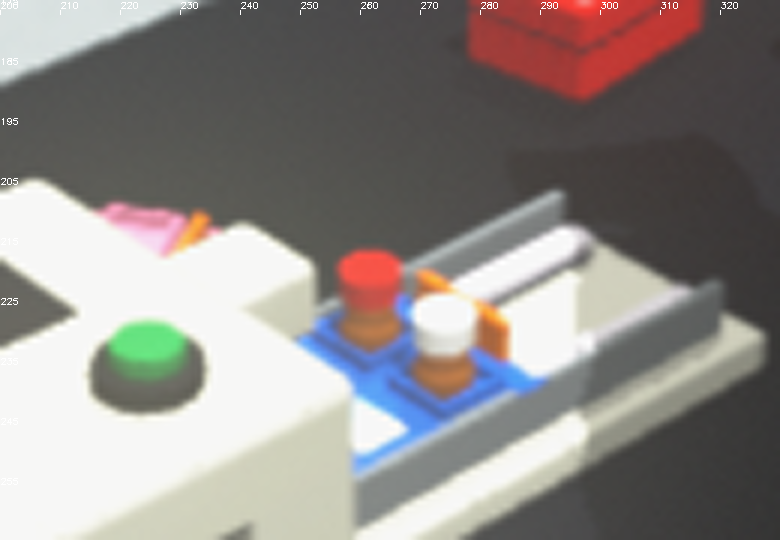

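View pics/top8.png

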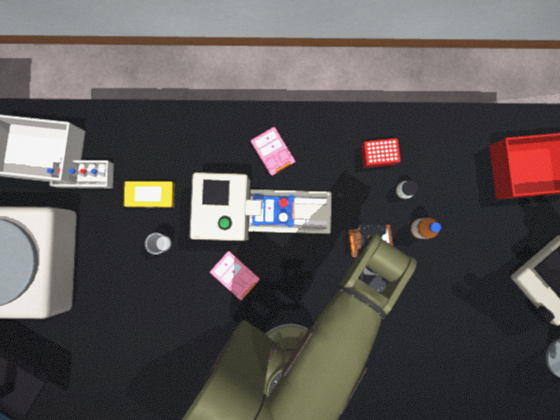

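The button is back up at side (224,232), both pots stand, and the tray is still low in its notches. The bystanders are where they were and the hand is clear.

```bash
python3 -c "
from cell import manip
print(manip.sign_off())"
```

```text
the job is handed in; nothing more can be done
None
```

I pushed the blue tray home by its orange tab, pressed the green start button once, backed the hand clear and handed the job in at about 13.5 s. `sign_off` gave no verdict.

- **Push:** the tray slid about 62 mm at up to about 5 N. I felt no sharp drop in the wrist force, so I confirmed the seating from the pictures. The pot caps sat about 6 mm lower than before and a slide corner about 8 mm lower, against the 7 mm expected. That fits the tray being down and level, but I did not measure its tilt separately.
- **Position:** the top view puts the tray about 2 mm past home. The fingertip position at the end of the push suggests about 3 mm. Both are inside the 6 mm limit.
- **Button:** it went flush in its ring at about 30 N, more than the 5 N it needs. About 12 N of sideways force came with it. Afterwards it was back up.
- **Last pictures:** both pots stand in their wells, the tray is still low in the notches, and the other things on the bench look unmoved. The wrist force is near zero and the hand touches nothing.
- **Calibration:** one housing corner disagreed by about 5 px between the two cameras, so I dropped the side view when locating the scanner and used the top view alone.

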